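Load a battery pack and start its test with the jog lever

TASK

One of the bench tester's two cradles already holds a battery pack: set the spare pack lying on the bench gently into the empty cradle, right side up and fully down between its walls, and let go of it. Then tilt the tester's spring-centred lever well over towards the cradle you have just loaded, hold it there for a good second, and ease it back to the middle under control without letting it snap back; never work it towards the other cradle, nor before the pack is in. Leave the pack that was already loaded, the multimeter and the spool where they are.

Things in the scene. Friction and masses are not known exactly. Their poses are not given: they have to be found in the camera images.
- tester: Fixed bench tester: dark steel base plate 190 x 400 x 8 mm carrying a light housing 150 x 130 mm, top at 50 mm (a black 60 x 110 mm bezel reaches 52 mm), in the middle. Origin: centre of the plate's underside, on the bench. x points away from the operator side (the side with three small knobs), y points to its left along the 400 mm length, z up. The two cradles stand on the plate at y about +145 and -145 mm, with the same yaw as the tester.
- jog (a joint): Tilt of the spring-centred lever in rad: 0 upright, positive towards the tester's +y, negative towards -y, stops at +-0.6. It turns about the tester's x direction through a point on the tester's z axis 52 mm above the bench. The switch makes contact beyond 0.35. The spring returns it to 0: 0.8 N m/rad, so about 4 N at the paddle at 0.5 rad; let go there it snaps back at more than 5 rad/s; eased back means under 3 rad/s.
- jog_tip (a point): Top of the lever, 105 mm from its pivot (157 mm above the bench when upright). The top 45 mm of the lever is a black flat paddle 42 mm wide along the tester's x and 14 mm thick along its y; below it a steel stem 12 mm in diameter. Its broad faces look to +y and -y and can be pushed with shut fingers.
- cradle_empty: The empty cradle: fixed open aluminium tray 140 (x) x 90 (y) x 25 mm, walls and floor 5 mm thick, so 130 x 80 mm inside, on the tester's plate left or right of the lever. Origin: centre of its underside (8 mm above the bench); the inner floor is 5 mm above the origin, the rim 25 mm.
- cradle_full: The other cradle, the same shape, on the other side of the lever; it already holds a pack.
- pack: The spare battery pack, 0.3 to 0.55 kg, loose on the bench to the left or right of the tester: grey block 120 (x) x 70 (y) x 40 mm with a black grip rib on top, 70 mm long (x), 28 mm thick (y) and 30 mm high, so 70 mm tall in all. Origin: centre of its underside. Two brass contacts on the +x end; either end may point either way in the cradle.
- pack_full: An identical pack already lying in the other cradle. Origin: centre of its underside. Not to be disturbed.
- meter: Loose black multimeter 160 x 80 x 44 mm lying on the bench on the opposite side of the tester from the spare pack. Bystander. Origin: centre of its underside.
- spool: Loose white spool 64 mm in diameter, 50 mm high, standing on the bench just beyond the tester's left end. Origin: centre of its underside. Bystander.
Not all that is in view belongs to the job. What is shaped like the pack but orange or red is not meant.

How it is judged:
On the way, in this order (a step that is already met when the one before it is completed fails the run):
1. the spare pack lies flat and fully down in the empty cradle, released (x of pack in the frame of cradle_empty between -0.009 and 0.009 m and y of pack in the frame of cradle_empty between -0.009 and 0.009 m and z of pack in the frame of cradle_empty below 0.009 m and angle between pack's own z axis and vertical below 0.08 rad and angle between the x axis of pack and the x axis of cradle_empty, either way round below 0.2 rad and contact force between pack and the fingers below 0.2 N and linear speed of pack below 0.02 m/s), for 0.2 s.
2. the lever is held beyond 0.35 rad towards the newly loaded cradle for 0.8 s (x of pack in the frame of cradle_empty between -0.009 and 0.009 m and y of pack in the frame of cradle_empty between -0.009 and 0.009 m and z of pack in the frame of cradle_empty below 0.009 m and angle between pack's own z axis and vertical below 0.08 rad and angle between the x axis of pack and the x axis of cradle_empty, either way round below 0.2 rad and ((y of cradle_empty in the frame of tester above 0 m and value of joint jog above 0.35 rad) or (y of cradle_empty in the frame of tester below 0 m and value of joint jog below -0.35 rad))), for 0.8 s.
At the end, for the whole second after the job is handed in: The spare pack rests upright in the formerly empty cradle, fully down (within 4 mm of its floor, tilt under 0.08 rad) and lengthwise in it, at rest, and the lever is back in the middle (within 0.06 rad) (x of pack in the frame of cradle_empty between -0.009 and 0.009 m and y of pack in the frame of cradle_empty between -0.009 and 0.009 m and z of pack in the frame of cradle_empty below 0.009 m and angle between pack's own z axis and vertical below 0.08 rad and angle between the x axis of pack and the x axis of cradle_empty, either way round below 0.2 rad and linear speed of pack below 0.02 m/s and value of joint jog between -0.06 and 0.06 rad); the robot touches nothing.
It fails at once if the lever tilted more than 0.2 rad towards a cradle that does not hold the newly loaded pack (the wrong side, or before loading) ((value of joint jog above 0.2 rad and not (y of cradle_empty in the frame of tester above 0 m and (x of pack in the frame of cradle_empty between -0.009 and 0.009 m and y of pack in the frame of cradle_empty between -0.009 and 0.009 m and z of pack in the frame of cradle_empty below 0.009 m and angle between pack's own z axis and vertical below 0.08 rad and angle between the x axis of pack and the x axis of cradle_empty, either way round below 0.2 rad))) or (value of joint jog below -0.2 rad and not (y of cradle_empty in the frame of tester below 0 m and (x of pack in the frame of cradle_empty between -0.009 and 0.009 m and y of pack in the frame of cradle_empty between -0.009 and 0.009 m and z of pack in the frame of cradle_empty below 0.009 m and angle between pack's own z axis and vertical below 0.08 rad and angle between the x axis of pack and the x axis of cradle_empty, either way round below 0.2 rad)))).
It fails at once if the lever let go to snap back, or struck (faster than 3 rad/s) (velocity of joint jog above 3 rad/s or velocity of joint jog below -3 rad/s).
It fails at once if the pack dropped or slammed into the cradle (faster than 0.5 m/s close above its floor) (horizontal distance between pack and cradle_empty below 0.05 m and z of pack in the frame of cradle_empty below 0.06 m and linear speed of pack above 0.5 m/s).
It fails at once if the pack that was already loaded is shifted by more than 15 mm (distance of pack_full from where it was at the start of the episode above 0.015 m).
It fails at once if the multimeter or the spool is shifted by more than 30 mm (distance of any of meter, spool from where it was at the start of the episode above 0.03 m).
It also fails if it takes over 54 s, if anything falls off the work surface, if the arm or the gripper's body presses on something with over 40 N, if the wrist force passes 120 N, or if a joint passes its speed limit or range.

ROBOT

A 6-joint arm with a two-finger parallel gripper is mounted at the origin on the work surface. World frame = base frame: x ahead of the robot, y to its left, z up, the work surface at z = 0. Lengths are in m, angles in rad, forces in N, time in s.
With the tool pointing down it reaches from about 0.425 to 0.95 m from the base axis. Payload 3.5 kg.
Tool frame: the origin (TCP) lies midway between the tips of the shut fingers; the grasp point (between the pads) lies 19 mm behind it; z points along the fingers, y is the direction in which the jaws open and shut (so a half turn about z gives the same grasp; the last joint's range is limited). The gripper opens to 85 mm and grips with 20 to 120 N. Pads are 22 mm wide; open, the fingers measure 114 mm over their backs; the gripper's body (76 mm by 85 mm) begins 54 mm behind the grasp point. The pads swing forward as they close: fully open they stand 13 mm farther back than shut.
Start: joints at [1.063, 0.286, 1.577, -0, 1.279, -0.15], TCP at [0.236, 0.632, 0.209] pointing down, gripper open.
Joint ranges: [-2.77, 2.77], [-0.9, 2.22], [0.21, 2.48], [-1.53, 4.67], [0.24, 2.81], [-2.84, 2.84]. Speed limits (rad/s): [2.79, 2.79, 3.14, 3.14, 3.14, 3.14].

INTERFACE

Orientations are given as a unit quaternion [x, y, z, w].
In Python, from plant import ctrl gives the robot as it stands.
- The arm moves only by the tool apply_moves, never from a script. Its argument "moves" is a list that holds one entry, the list of rows, each a list of 7 numbers: the shift along the tool's x, y, z in m, then the turn, a rotation vector about the tool's x, y, z in degrees, then the gripper's target within -1 to 1 (shut at 1, half-way at 0, fully open at -1). In form: [[[tx, ty, tz, ax, ay, az, hand], ...]]. A call has 1 to 12 rows; each row shifts and turns the pose as measured when the row begins, along the tool's axes as they then stand; what a row does not reach is not made up. A row lasts 1/10 s, in which the tool goes at most 50 mm and 8.59 degrees, less where a joint would pass 70% of its speed; a pose out of reach is approached as far as the arm can. A call with a gripper value outside its range is refused whole. The fingers move at their own pace and stop on an object; "force" is the grip in N (left out, the last holds). Time passes only in rows, so rows that do not move let the fingers close. It gives the time, the measured TCP pose, the force and the opening at its end, in the units of the state.
- ctrl.get_state(): the state, without advancing time (a new reading comes with each control period).
- ctrl.read_camera(name): name is "side" or "top" or "wrist"; returns the picture (384x512x3 uint8, red, green, blue); there is no depth.
- ctrl.get_calibration(name): a dict with "camera_matrix" (3x3 intrinsics, pixels), "cam_to_world" (4x4, takes a point from camera to world coordinates). Camera axes: x right, y up, looking along -z (the intrinsics and any distortion apply to the point x, -y, -z); pixel columns grow to the right and rows downward; lengths in m; the calibration is good to about 2 mm. A picture is of the moment at which its call begins: read the wrist's pose just before it. get_calibration takes no time and is no camera call; for the wrist camera it gives the pose at the moment of the call.
- ctrl.sign_off(): hands the job in, once; it reports no verdict.
The state is a dict: "time": time; "qpos": joint angles; "dq": joint speeds; "joint_efforts": joint torques, N m; "eef_pos": TCP position; "tcp_rot": TCP orientation; "contact_force": force on the tool from outside, world axes, zero at the start; "wrist_torque": the same for the moment, N m; "opening": opening from 0.0 (shut) to 1.0 (fully open).
Only numpy, scipy, OpenCV 4.12 (cv2) and the standard library are available. Lean on these libraries where they do the work, as an engineer would, in place of code of your own. Each camera call takes 0.05 s, during which the arm holds its last target. There are 200 camera calls.

## Working session

There is one attempt and no reset: what is moved stays moved. The work goes in short steps, Python scripts to look and compute and a tool call to move; the robot and the scene stay as the last step left them, time stands still between calls to the robot, and variables do not carry over. Pictures are saved under pics/ and viewed, about 8 in all and at most 12, crops included, and the job is handed in when it is done.

Besides the shell and the picture viewer there is one more tool, called after "Emit:" by a JSON object that holds its "op" and its "data", one argument or row to a line. apply_moves: Moves the arm, as the interface text tells. Its arguments: {"type":"object","properties":{"moves":{"type":"array","items":{"type":"array","items":{"type":"array","items":{"type":"number"}}}},"force":{"type":"number"}},"required":["moves"]}

```bash
mkdir -p pics; ls
python3 - <<'E'
from plant import ctrl
import cv2,numpy as np
for n in("top","side"):
    cv2.imwrite(f"pics/{n}0.png",ctrl.read_camera(n)[:,:,::-1])
    c=ctrl.get_calibration(n);print(n,{k:np.round(v,4).tolist() if not isinstance(v,str) else v for k,v in c.items()})
print(ctrl.get_state())
E
```

```text
pics
top {'camera_matrix': [[380.8478, 0.0, 256.1439], [0.0, 380.8478, 191.8136], [0.0, 0.0, 1.0]], 'cam_to_world': [[0.0259, 0.9952, -0.0946, 0.3143], [-0.9997, 0.0256, -0.0049, 0.0764], [-0.0025, 0.0947, 0.9955, 1.2948], [0.0, 0.0, 0.0, 1.0]]}
side {'camera_matrix': [[350.3857, 0.0, 255.0272], [0.0, 350.3857, 186.1462], [0.0, 0.0, 1.0]], 'cam_to_world': [[0.7774, 0.3258, -0.538, -0.1158], [-0.6285, 0.4358, -0.6443, -0.5864], [0.0246, 0.839, 0.5436, 0.675], [0.0, 0.0, 0.0, 1.0]]}
{'time': 0.1, 'qpos': array([ 1.06300046e+00,  2.87103996e-01,  1.57806626e+00, -4.75472482e-05,
        1.27862653e+00, -1.50000449e-01]), 'dq': array([-0.0001864 , -0.00166177, -0.00479424, -0.00147142,  0.0003909 ,
        0.00021148]), 'joint_efforts': array([ 3.45040498e-04, -4.07295585e+01, -2.93698883e+01, -1.37223133e-04,
        3.40501261e-03, -2.57022657e-05]), 'eef_pos': array([0.23604908, 0.63167125, 0.20804831]), 'tcp_rot': array([ 1.77938113e-01,  9.84041063e-01, -1.05034677e-03, -3.34429738e-04]), 'contact_force': array([-0.13155522, -0.11876345,  0.05663168]), 'wrist_torque': array([-0.01469274, -0.01223272, -0.00186873]), 'opening': 0.9984601125659344}
```

View pics/top0.png

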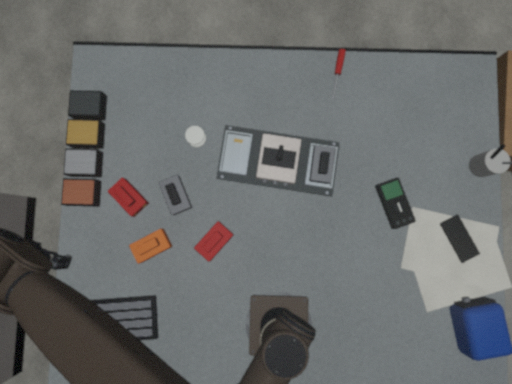

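View pics/side0.png

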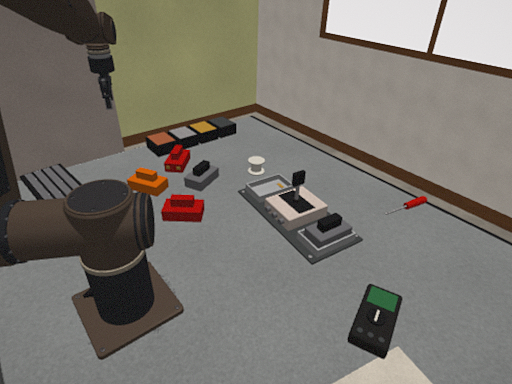

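Top view: the grey block with black rib at (175,194) is the spare pack. The red ones at (128,197) and (213,241) and the orange one at (150,246) are decoys, and the bins on the left are not pack-shaped. The empty cradle is at (236,153), the full one at (322,164), the spool at (196,136), and the meter at (395,203). Next is an enlarged crop to confirm.

```bash
cat > h.py <<'E'
from plant import ctrl
import cv2,numpy as np
def px2w(name,uv,z,cal=None):
    c=cal or ctrl.get_calibration(name);K=np.array(c["camera_matrix"]);T=np.array(c["cam_to_world"])
    uv=np.atleast_2d(uv).astype(float)
    d=np.c_[uv,np.ones(len(uv))]@np.linalg.inv(K).T*[1,-1,-1]@T[:3,:3].T
    return T[:3,3]+d*((z-T[2,3])/d[:,2:])
def w2px(name,p,cal=None):
    c=cal or ctrl.get_calibration(name);K=np.array(c["camera_matrix"]);T=np.array(c["cam_to_world"])
    q=(np.atleast_2d(p)-T[:3,3])@T[:3,:3]*[1,-1,-1]@K.T
    return q[:,:2]/q[:,2:]
E
python3 - <<'E'
from h import *
im=cv2.imread("pics/top0.png")[110:260,110:350]   # scale 3.3
cv2.imwrite("pics/crop1.png",cv2.resize(im[:100],None,fx=3.33,fy=3.33,interpolation=cv2.INTER_CUBIC))
print(px2w("top",[[175,194]],.04),px2w("top",[[236,153]],.02),px2w("top",[[322,164]],.04))
E
```

```text
[[0.41934231 0.35089364 0.04      ]] [[0.5660083  0.15452354 0.02      ]] [[ 0.53219167 -0.13430331  0.04      ]]
```

View pics/crop1.png

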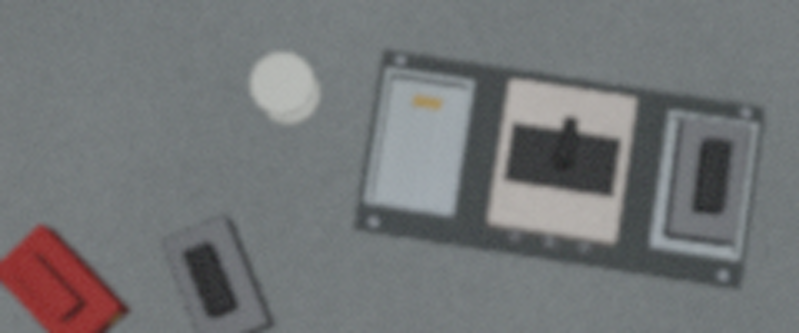

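The crop confirms it. The pack's rib is about (210,280), and the plate corners are (385,50), (763,106), (740,287) and (357,228). The left cradle is empty, with its inner corners at about (393,78), (470,86), (455,213) and (370,204).

Run:
```python
from h import *
f=lambda p,z: px2w("top",np.array(p)/3.33+[110,110],z)
P=f([(385,50),(763,106),(740,287),(357,228)],.008);print(P.round(3))
print("plate c",P.mean(0).round(4),"L,W",np.linalg.norm(P[0]-P[1]),np.linalg.norm(P[1]-P[2]))
ydir=P[0]+P[3]-P[1]-P[2];t=np.arctan2(ydir[1],ydir[0])-np.pi/2;print("tester yaw deg",np.degrees(t))
R=np.array([[np.cos(t),-np.sin(t)],[np.sin(t),np.cos(t)]]);c=P.mean(0)[:2]
print("cradle",c+R@[0,.145],"other",c-R@[0,.145], "rim meas",f([(384,68),(476,78),(457,216),(363,206)],.033).mean(0))
B=f([(183,247),(209,239),(237,311),(212,320)],.07);print("rib",B.mean(0),np.linalg.norm(B[0]-B[1]),np.linalg.norm(B[1]-B[2]))
x=B[0]+B[1]-B[2]-B[3];print("pack yaw",np.degrees(np.arctan2(x[1],x[0])))
s=ctrl.get_state();from scipy.spatial.transform import Rotation as Ro
print(Ro.from_quat(s["tcp_rot"]).as_matrix().round(3))
T=ctrl.get_calibration("wrist");A=Ro.from_quat(s["tcp_rot"]).as_matrix()
T=T["cam_to_world"];print("cam in tool",A.T@(T[:3,3]-s["eef_pos"]),(A.T@T[:3,:3]).round(3))
```

```text
[[ 0.665  0.194  0.008]
 [ 0.616 -0.198  0.008]
 [ 0.428 -0.175  0.008]
 [ 0.479  0.217  0.008]]
plate c [0.5472 0.0094 0.008 ] L,W 0.3949406688056644 0.18932113564886863
tester yaw deg -7.2448274013668135
cradle [0.56548434 0.15324079] other [ 0.52891261 -0.13444395] rim meas [0.5650408  0.15332158 0.033     ]
rib [0.41722988 0.35040737 0.07      ] 0.02632942290927309 0.07577557868020493
pack yaw 23.895566913791424
[[-0.937  0.35  -0.001]
 [ 0.35   0.937 -0.002]
 [ 0.    -0.002 -1.   ]]
cam in tool [ 0.08027921 -0.00067983 -0.16410015] [[-0.     0.949  0.315]
 [ 1.     0.    -0.001]
 [-0.001  0.315 -0.949]]
```

```bash
cat >> h.py <<'E'
from scipy.spatial.transform import Rotation as Ro
def plan(pos,yaw,n,hand):
    """tool down, tool x at world yaw (deg); n equal rows, printed rounded in tool axes"""
    s=ctrl.get_state();p=s["eef_pos"];A=Ro.from_quat(s["tcp_rot"])
    c,sn=np.cos(np.radians(yaw)),np.sin(np.radians(yaw))
    G=Ro.from_matrix(np.array([[c,sn,0],[sn,-c,0],[0,0,-1]]))
    rv=(A.inv()*G).as_rotvec();d=(np.array(pos)-p)/n
    print("[["+",".join(str([float(v) for v in (*np.round((A*Ro.from_rotvec(rv*k/n)).inv().apply(d),4),*np.round(np.degrees(rv/n),2),hand)]) for k in range(n))+"]]")
    print("pos",p.round(4),"x-yaw",np.degrees(np.arctan2(*A.as_matrix()[[1,0],0])).round(2),"tilt",A.as_matrix()[:,2].round(3),"F",s["contact_force"].round(2),"op",round(s["opening"],3),"t",s["time"],"q",s["qpos"].round(2))
E
python3 -c "
from h import *
plan([.417,.350,.19],203.9,9,-1)"
```

```text
[[[-0.0298, -0.0223, 0.002, -0.01, -0.01, -4.93, -1.0],[-0.0278, -0.0247, 0.002, -0.01, -0.01, -4.93, -1.0],[-0.0255, -0.027, 0.002, -0.01, -0.01, -4.93, -1.0],[-0.0231, -0.0291, 0.002, -0.01, -0.01, -4.93, -1.0],[-0.0205, -0.031, 0.002, -0.01, -0.01, -4.93, -1.0],[-0.0178, -0.0327, 0.002, -0.01, -0.01, -4.93, -1.0],[-0.0149, -0.0341, 0.002, -0.01, -0.01, -4.93, -1.0],[-0.0119, -0.0352, 0.002, -0.01, -0.01, -4.93, -1.0],[-0.0088, -0.0361, 0.002, -0.01, -0.01, -4.93, -1.0]]]
pos [0.236  0.6317 0.208 ] x-yaw 159.5 tilt [-0.001 -0.002 -1.   ] F [-0.13 -0.12  0.06] op 0.998 t 0.1 q [ 1.06  0.29  1.58 -0.    1.28 -0.15]
```

Emit:
{"op": "apply_moves", "data": {
  "moves": [
    [[-0.03, -0.022, 0.002, 0, 0, -5, -1], [-0.028, -0.025, 0.002, 0, 0, -5, -1], [-0.0255, -0.027, 0.002, 0, 0, -5, -1], [-0.023, -0.029, 0.002, 0, 0, -5, -1], [-0.0205, -0.031, 0.002, 0, 0, -5, -1], [-0.018, -0.033, 0.002, 0, 0, -5, -1], [-0.015, -0.034, 0.002, 0, 0, -5, -1], [-0.012, -0.035, 0.002, 0, 0, -5, -1], [-0.009, -0.036, 0.002, 0, 0, -5, -1], [0, 0, 0, 0, 0, 0, -1], [0, 0, 0, 0, 0, 0, -1]]
  ],
  "force": 60
}}

```text
time: 1.2
eef_pos: [0.4258, 0.3416, 0.1827]
tcp_rot: [-0.229, 0.973, -0.003, -0.005]
contact_force: [0.7, 0.5, 0.2]
opening: 1.001
```

```bash
python3 -c "
from h import *
plan([.417,.350,.16],203.9,1,-1)
c=ctrl.get_calibration('wrist');np.save('cal1.npy',c,allow_pickle=True)
cv2.imwrite('pics/w1.png',ctrl.read_camera('wrist')[:,:,::-1])
print(w2px('wrist',[[.417,.35,.07],[.417,.35,.04]],c))"
```

```text
[[[0.0039, 0.0116, 0.0227, -0.22, -0.66, 2.62, -1.0]]]
pos [0.4258 0.3416 0.1827] x-yaw -153.48 tilt [-0.009 -0.008 -1.   ] F [0.73 0.46 0.2 ] op 1.001 t 1.2 q [ 0.49  0.03  1.91 -0.    1.21 -1.54]
[[265.70899964 178.18109695]
 [264.60046766 170.70975461]]
```

View pics/w1.png

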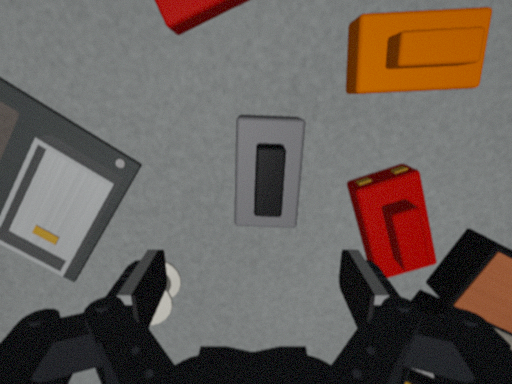

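Wrist view: the grey pack's top face runs (238,116), (304,118), (297,227), (235,226), with the rib at about (269,180). The cradle is at left, and the red and orange blocks are clear of the pack.

```bash
python3 -c "
from h import *
c=np.load('cal1.npy',allow_pickle=True).item()
B=px2w('wrist',[(238,116),(304,118),(297,227),(235,226)],.04,c)
print(B.round(4),B.mean(0),[np.linalg.norm(B[i]-B[i-1]).round(4) for i in range(4)])
for a,b in((B[0],B[3]),(B[1],B[2])):
  x=a-b;print(np.degrees(np.arctan2(x[1],x[0])))
R=px2w('wrist',[(258,144),(285,145),(281,216),(254,216)],.07,c)
print(R.mean(0),[np.linalg.norm(R[i]-R[i-1]).round(4) for i in range(4)])
"
```

```text
[[0.3793 0.301  0.04  ]
 [0.3518 0.3604 0.04  ]
 [0.458  0.4116 0.04  ]
 [0.4878 0.3494 0.04  ]] [0.41920744 0.35559312 0.04      ] [np.float64(0.1188), np.float64(0.0655), np.float64(0.1179), np.float64(0.0689)]
-155.92758711774854
-154.2888789995242
[0.41840383 0.35471987 0.07      ] [np.float64(0.0714), np.float64(0.0249), np.float64(0.0704), np.float64(0.0268)]
```

```bash
python3 -c "
from h import *
plan([.418,.354,.11],204.7,3,-1)"
```

```text
[[[0.0002, 0.0049, 0.0242, -0.08, -0.22, 0.62, -1.0],[0.0003, 0.0049, 0.0242, -0.08, -0.22, 0.62, -1.0],[0.0005, 0.0048, 0.0242, -0.08, -0.22, 0.62, -1.0]]]
pos [0.4257 0.3418 0.1826] x-yaw -153.43 tilt [-0.009 -0.009 -1.   ] F [ 0.39 -0.11  0.13] op 1.0 t 1.25 q [ 0.49  0.03  1.91 -0.    1.21 -1.54]
```

Emit:
{"op": "apply_moves", "data": {
  "moves": [
    [[0, 0.005, 0.024, -0.1, -0.2, 0.6, -1], [0, 0.005, 0.024, -0.1, -0.2, 0.6, -1], [0, 0.005, 0.024, -0.1, -0.2, 0.6, -1], [0, 0, 0, 0, 0, 0, -1]]
  ]
}}

```text
time: 1.65
eef_pos: [0.4167, 0.3594, 0.1098]
tcp_rot: [-0.215, 0.977, 0.001, 0.001]
contact_force: [0.2, -0.7, -0.1]
opening: 0.997
```

```bash
python3 -c "
from h import *
plan([.418,.354,.05],204.7,3,-1)"
```

```text
[[[0.0004, -0.0019, 0.0199, 0.04, 0.04, 0.06, -1.0],[0.0004, -0.0019, 0.0199, 0.04, 0.04, 0.06, -1.0],[0.0004, -0.0018, 0.0199, 0.04, 0.04, 0.06, -1.0]]]
pos [0.4167 0.3594 0.1098] x-yaw -155.12 tilt [ 0.001  0.003 -1.   ] F [ 0.24 -0.74 -0.07] op 0.997 t 1.65 q [ 0.53  0.12  1.97  0.    1.05 -1.48]
```

Emit:
{"op": "apply_moves", "data": {
  "moves": [
    [[0, -0.002, 0.02, 0, 0, 0, -1], [0, -0.002, 0.02, 0, 0, 0, -1], [0, -0.002, 0.02, 0, 0, 0, -1], [0, 0, 0, 0, 0, 0, -1], [0, 0, 0, 0, 0, 0, 1], [0, 0, 0, 0, 0, 0, 1], [0, 0, 0, 0, 0, 0, 1], [0, 0, 0, 0, 0, 0, 1], [0, 0, 0, 0, 0, 0, 1], [0, 0, 0, 0, 0, 0, 1]]
  ]
}}

```text
time: 2.65
eef_pos: [0.4227, 0.3625, 0.0599]
tcp_rot: [-0.22, 0.976, 0.004, 0.008]
contact_force: [0.2, 0.5, 0.3]
opening: 0.002
```

```bash
python3 -c "
from h import *
plan([.418,.354,.05],204.7,1,1)"
```

```text
[[[0.008, -0.0057, 0.0097, 0.23, 1.04, 0.68, 1.0]]]
pos [0.4227 0.3625 0.0599] x-yaw -154.62 tilt [ 0.015  0.011 -1.   ] F [0.21 0.46 0.34] op 0.002 t 2.65 q [ 0.53  0.19  1.99  0.    0.94 -1.49]
```

Emit:
{"op": "apply_moves", "data": {
  "moves": [
    [[0, 0, -0.04, 0, 0, 0, -1], [0, 0, -0.04, 0, 0, 0, -1], [0, 0, -0.04, 0, 0, 0, -1], [0, 0, 0, 0, 0, 0, -1], [0, 0, 0, 0, 0, 0, -1]]
  ]
}}

```text
time: 3.15
eef_pos: [0.42, 0.3602, 0.1829]
tcp_rot: [-0.219, 0.976, 0.003, 0.007]
contact_force: [-0.5, -0.7, -0.7]
opening: 0.848
```

```bash
python3 -c "
from h import *
plan([.418,.354,.16],204.7,1,1)
c=ctrl.get_calibration('wrist');np.save('cal2.npy',c,allow_pickle=True)
cv2.imwrite('pics/w2.png',ctrl.read_camera('wrist')[:,:,::-1])
print(w2px('wrist',[[.418,.354,.07],ctrl.get_state()['eef_pos']],c))"
```

```text
[[[0.0047, -0.0048, 0.0228, 0.21, 0.81, 0.64, 1.0]]]
pos [0.42   0.3602 0.1829] x-yaw -154.66 tilt [ 0.011  0.009 -1.   ] F [-0.5  -0.65 -0.74] op 0.848 t 3.15 q [ 0.52  0.03  1.91  0.    1.18 -1.49]
[[247.83511996 174.87251463]
 [253.86562448 235.1187134 ]]
```

View pics/w2.png

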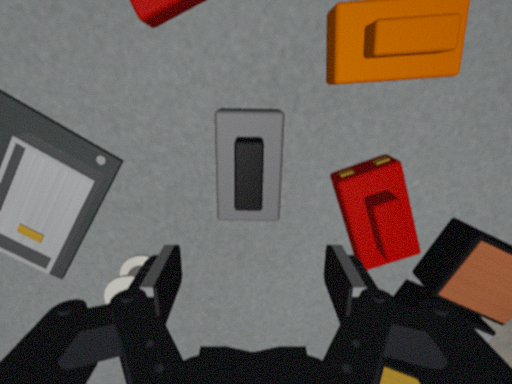

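The pack is still in place, its top face running about (216,109) to (279,220). The fingers closed without catching the rib, and TCP z was .060 rather than the .05 I asked for. I'll re-measure and descend in checked steps.

```bash
python3 -c "
from h import *
c=np.load('cal2.npy',allow_pickle=True).item()
B=px2w('wrist',[(216,109),(284,110),(279,220),(218,220)],.04,c)
print(B.mean(0),[np.linalg.norm(B[i]-B[i-1]).round(4) for i in range(4)])
for a,b in((B[0],B[3]),(B[1],B[2])):
  x=a-b;print(np.degrees(np.arctan2(x[1],x[0])))
R=px2w('wrist',[(236,138),(264,139),(262,211),(235,211)],.07,c)
print(R.mean(0),[np.linalg.norm(R[i]-R[i-1]).round(4) for i in range(4)])
print(c['camera_matrix'])
plan([.4185,.354,.10],204.8,3,-1)
"
```

```text
[0.41868969 0.35557921 0.04      ] [np.float64(0.1189), np.float64(0.0666), np.float64(0.1181), np.float64(0.0677)]
-155.86660711859193
-155.38466053028742
[0.41865473 0.35576513 0.07      ] [np.float64(0.072), np.float64(0.0255), np.float64(0.0711), np.float64(0.0267)]
[[301.72219356   0.         252.5015631 ]
 [  0.         301.72219356 191.9013603 ]
 [  0.           0.           1.        ]]
[[[0.002, -0.0018, 0.0278, 0.07, 0.3, 0.18, -1.0],[0.0018, -0.0017, 0.0278, 0.07, 0.3, 0.18, -1.0],[0.0017, -0.0017, 0.0278, 0.07, 0.3, 0.18, -1.0]]]
pos [0.4205 0.3605 0.1835] x-yaw -154.66 tilt [ 0.013  0.01  -1.   ] F [0.69 0.37 0.41] op 0.926 t 3.2 q [ 0.52  0.03  1.91  0.    1.18 -1.49]
```

Emit:
{"op": "apply_moves", "data": {
  "moves": [
    [[0.002, -0.0018, 0.028, 0, 0.3, 0.2, -1], [0.002, -0.0018, 0.028, 0, 0.3, 0.2, -1], [0.002, -0.0018, 0.028, 0, 0.3, 0.2, -1], [0, 0, 0, 0, 0, 0, -1]]
  ]
}}

```text
time: 3.6
eef_pos: [0.4166, 0.3527, 0.0939]
tcp_rot: [-0.214, 0.977, 0.001, -0.002]
contact_force: [-1.3, -0.2, 0.3]
opening: 0.998
```

```bash
python3 -c "
from h import *
plan([.4187,.3555,.06],204.6,3,-1)
c=ctrl.get_calibration('side');np.save('cals.npy',c,allow_pickle=True)
im=ctrl.read_camera('side')[:,:,::-1]
cv2.imwrite('pics/s2.png',cv2.resize(im[80:260,110:350],None,fx=3.3,fy=3.3,interpolation=cv2.INTER_CUBIC))"
```

```text
[[[-0.0011, 0.0005, 0.0113, 0.07, -0.08, 0.04, -1.0],[-0.0011, 0.0005, 0.0113, 0.07, -0.08, 0.04, -1.0],[-0.0011, 0.0005, 0.0113, 0.07, -0.08, 0.04, -1.0]]]
pos [0.4166 0.3527 0.0939] x-yaw -155.29 tilt [-0.005  0.002 -1.   ] F [-1.3  -0.15  0.27] op 0.998 t 3.6 q [ 0.51  0.13  1.98  0.    1.03 -1.49]
```

View pics/s2.png

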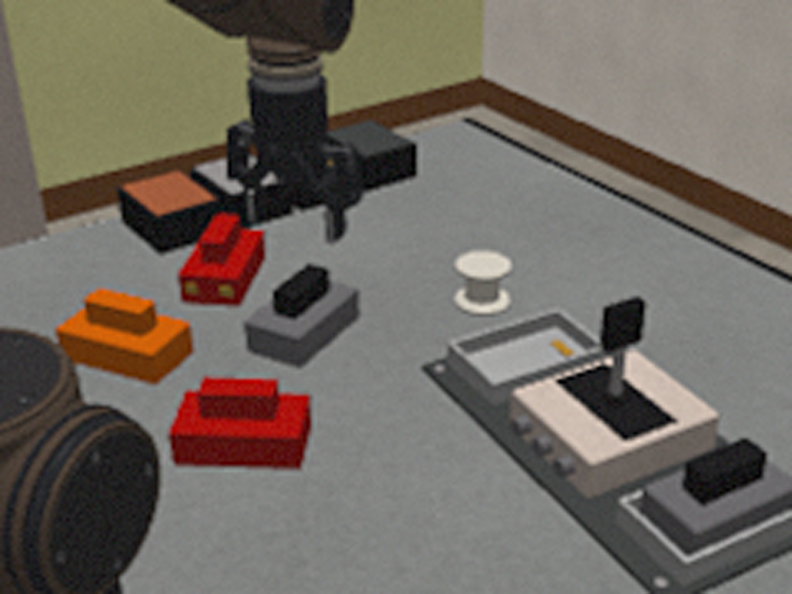

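In the side view the fingertips, about (250,215) and (338,238), sit clearly above the rib at (300,280), looking higher than the reported z of .094. I'll check by projection.

```bash
python3 -c "
from h import *
s=ctrl.get_state();print(s['eef_pos'],s['opening'])
for z in (.07,.0939,.107,.13,.15): print(z,((w2px('side',[[.4166,.3527,z]])-[110,80])*3.3).round(1))
print('rib top',((w2px('side',[[.4187,.3555,.07],[.5472,.0094,.157]])-[110,80])*3.3).round(1))
A=Ro.from_quat(s['tcp_rot']).as_matrix()
T=ctrl.get_calibration('wrist')['cam_to_world'];print(A.T@(T[:3,3]-s['eef_pos']))
"
```

```text
[0.41796531 0.35357985 0.09611341] 1.0006310072184252
0.07 [[297.4 279.1]]
0.0939 [[296.  259.1]]
0.107 [[295.3 248. ]]
0.13 [[293.9 228.1]]
0.15 [[292.7 210.5]]
rib top [[297.7 277.4]
 [623.7 303.8]]
[ 0.08093654 -0.00084776 -0.16408642]
```

The visible tips correspond to z≈0.13 where the report implies about 0.107. So the tool z reads about 20 mm low, which explains the missed grip. I'll descend further and verify in the picture before closing.

Emit:
{"op": "apply_moves", "data": {
  "moves": [
    [[-0.001, 0.0005, 0.022, 0, 0, 0, -1], [-0.001, 0.0005, 0.022, 0, 0, 0, -1], [0, 0, 0.018, 0, 0, 0, -1], [0, 0, 0, 0, 0, 0, -1]]
  ]
}}

```text
time: 4.05
eef_pos: [0.423, 0.3581, 0.0374]
tcp_rot: [-0.214, 0.977, 0.003, 0.003]
contact_force: [-0.5, 0.3, -0.5]
opening: 1.001
```

```bash
python3 -c "
from h import *
plan([.4187,.3555,.02],204.6,1,-1)
im=ctrl.read_camera('side')[:,:,::-1]
cv2.imwrite('pics/s3.png',cv2.resize(im[110:210,140:260],None,fx=5,fy=5,interpolation=cv2.INTER_CUBIC))
print(((w2px('side',[[.4187,.3555,.07],[.4187,.3555,.04]])-[140,110])*5).round(1))
for i in range(4):
  s=ctrl.get_state();print(s['eef_pos'],s['contact_force']);ctrl.read_camera('side')"
```

```text
[[[0.0052, -0.0006, 0.0174, 0.28, 0.46, 0.15, -1.0]]]
pos [0.423  0.3581 0.0374] x-yaw -155.25 tilt [ 0.005  0.008 -1.   ] F [-0.5   0.28 -0.49] op 1.001 t 4.05 q [ 0.52  0.23  2.    0.01  0.91 -1.49]
[[301.1 270.4]
 [303.7 307.4]]
[0.42418967 0.35873976 0.03907017] [0.49194414 0.99522877 0.88358848]
[0.42493835 0.35917246 0.04010295] [0.56036597 0.14475076 0.41700625]
[0.42532699 0.35937929 0.04065671] [ 1.48576281  0.2675179  -0.67523219]
[0.42540543 0.35943452 0.04082671] [-0.29172881  0.29298959  0.2371245 ]
```

View pics/s3.png

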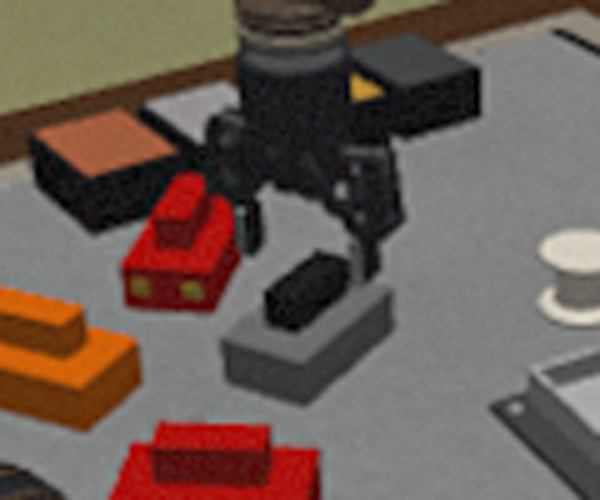

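The tips midpoint is at about (309,265) with the rib centre at (301,270), which puts the open tips at about z 0.074. That confirms an offset of about 34 mm with the fingers open. Going down 22 mm more, with a settle.

Emit:
{"op": "apply_moves", "data": {
  "moves": [
    [[0.004, 0, 0.012, 0.2, 0.3, 0, -1], [0.004, 0, 0.012, 0.2, 0.3, 0, -1], [0, 0, 0, 0, 0, 0, -1], [0, 0, 0, 0, 0, 0, -1]]
  ]
}}

```text
time: 4.7
eef_pos: [0.4187, 0.3566, 0.0168]
tcp_rot: [-0.214, 0.977, -0.0, 0.004]
contact_force: [-0.5, -0.4, -0.6]
opening: 0.997
```

```bash
python3 -c "
from h import *
plan([.4187,.3555,.018],204.6,1,-1)"
```

```text
[[[0.0004, -0.001, -0.0012, -0.11, 0.4, 0.15, -1.0]]]
pos [0.4187 0.3566 0.0168] x-yaw -155.25 tilt [ 0.007  0.001 -1.   ] F [-0.45 -0.43 -0.61] op 0.997 t 4.7 q [ 0.52  0.25  2.01 -0.    0.87 -1.48]
```

Emit:
{"op": "apply_moves", "data": {
  "moves": [
    [[0, -0.001, -0.003, 0, 0.3, 0, 1], [0, 0, 0, 0, 0, 0, 1], [0, 0, 0, 0, 0, 0, 1], [0, 0, 0, 0, 0, 0, 1], [0, 0, 0, 0, 0, 0, 1], [0, 0, 0, 0, 0, 0, 1], [0, 0, 0, 0, 0, 0, 1]]
  ],
  "force": 70
}}

```text
time: 5.4
eef_pos: [0.4197, 0.3559, 0.0206]
tcp_rot: [-0.214, 0.977, -0.0, 0.001]
contact_force: [0.5, -0.5, -0.2]
opening: 0.315
```

```bash
python3 -c "
from h import *
plan([.4187,.3555,.16],204.6,5,1)"
```

```text
[[[0.0001, -0.0, -0.0279, -0.02, 0.03, 0.03, 1.0],[0.0002, -0.0, -0.0279, -0.02, 0.03, 0.03, 1.0],[0.0002, -0.0, -0.0279, -0.02, 0.03, 0.03, 1.0],[0.0002, -0.0, -0.0279, -0.02, 0.03, 0.03, 1.0],[0.0002, 0.0, -0.0279, -0.02, 0.03, 0.03, 1.0]]]
pos [0.4197 0.3559 0.0206] x-yaw -155.26 tilt [ 0.003 -0.    -1.   ] F [ 0.51 -0.49 -0.19] op 0.315 t 5.4 q [ 0.52  0.25  2.   -0.    0.88 -1.48]
```

Gripped: opening 0.315 is about 27 mm, which matches the rib. Lifting.

Emit:
{"op": "apply_moves", "data": {
  "moves": [
    [[0, 0, -0.015, 0, 0, 0, 1], [0, 0, -0.025, 0, 0, 0, 1], [0, 0, -0.03, 0, 0, 0, 1], [0, 0, -0.03, 0, 0, 0, 1], [0, 0, -0.01, 0, 0, 0, 1], [0, 0, 0, 0, 0, 0, 1], [0, 0, 0, 0, 0, 0, 1]]
  ]
}}

```text
time: 6.1
eef_pos: [0.4144, 0.3531, 0.1311]
tcp_rot: [-0.214, 0.977, -0.003, -0.005]
contact_force: [0.5, 0.5, -4.0]
opening: 0.314
```

```bash
python3 -c "
from h import *
plan([.5655,.1535,.13],172.8,9,1)"
```

```text
[[[-0.006, -0.0272, 0.0001, -0.04, -0.06, 3.55, 1.0],[-0.0076, -0.0267, 0.0001, -0.04, -0.06, 3.55, 1.0],[-0.0093, -0.0262, 0.0001, -0.04, -0.06, 3.55, 1.0],[-0.0109, -0.0256, 0.0001, -0.04, -0.06, 3.55, 1.0],[-0.0124, -0.0249, 0.0001, -0.04, -0.06, 3.55, 1.0],[-0.014, -0.0241, 0.0001, -0.04, -0.06, 3.55, 1.0],[-0.0154, -0.0231, 0.0001, -0.04, -0.06, 3.55, 1.0],[-0.0168, -0.0221, 0.0001, -0.04, -0.06, 3.55, 1.0],[-0.0182, -0.0211, 0.0001, -0.04, -0.06, 3.55, 1.0]]]
pos [0.4144 0.3531 0.1311] x-yaw -155.24 tilt [-0.008 -0.007 -1.   ] F [ 0.49  0.53 -4.01] op 0.314 t 6.1 q [ 0.52  0.09  1.96 -0.    1.11 -1.48]
```

The wrist force of -4 N is right for a pack of about 0.4 kg. Carrying it to above the cradle.

Emit:
{"op": "apply_moves", "data": {
  "moves": [
    [[-0.006, -0.027, 0, 0, 0, 3.5, 1], [-0.0076, -0.0267, 0, 0, 0, 3.5, 1], [-0.0093, -0.026, 0, 0, 0, 3.5, 1], [-0.011, -0.0256, 0, 0, 0, 3.5, 1], [-0.0125, -0.025, 0, 0, 0, 3.5, 1], [-0.014, -0.024, 0, 0, 0, 3.5, 1], [-0.0155, -0.023, 0, 0, 0, 3.5, 1], [-0.017, -0.022, 0, 0, 0, 3.5, 1], [-0.018, -0.021, 0, 0, 0, 3.5, 1], [0, 0, 0, 0, 0, 0, 1], [0, 0, 0, 0, 0, 0, 1], [0, 0, 0, 0, 0, 0, 1]]
  ]
}}

```text
time: 7.3
eef_pos: [0.5542, 0.1426, 0.1029]
tcp_rot: [0.069, 0.997, -0.01, -0.025]
contact_force: [-0.2, 0.2, -3.3]
opening: 0.316
```

```bash
python3 -c "
from h import *
plan([.5655,.1535,.10],172.8,2,1)
c=ctrl.get_calibration('wrist');np.save('cal3.npy',c,allow_pickle=True)
cv2.imwrite('pics/w3.png',cv2.resize(ctrl.read_camera('wrist')[:,:,::-1],None,fx=1.5,fy=1.5))"
```

```text
[[[-0.0049, 0.0062, 0.0011, -0.65, -1.42, -0.36, 1.0],[-0.0049, 0.0061, 0.0012, -0.65, -1.42, -0.36, 1.0]]]
pos [0.5542 0.1426 0.1029] x-yaw 172.05 tilt [-0.052 -0.016 -0.999] F [-0.2   0.18 -3.29] op 0.316 t 7.3 q [ 0.08  0.21  1.88 -0.01  1.11 -1.35]
```

View pics/w3.png

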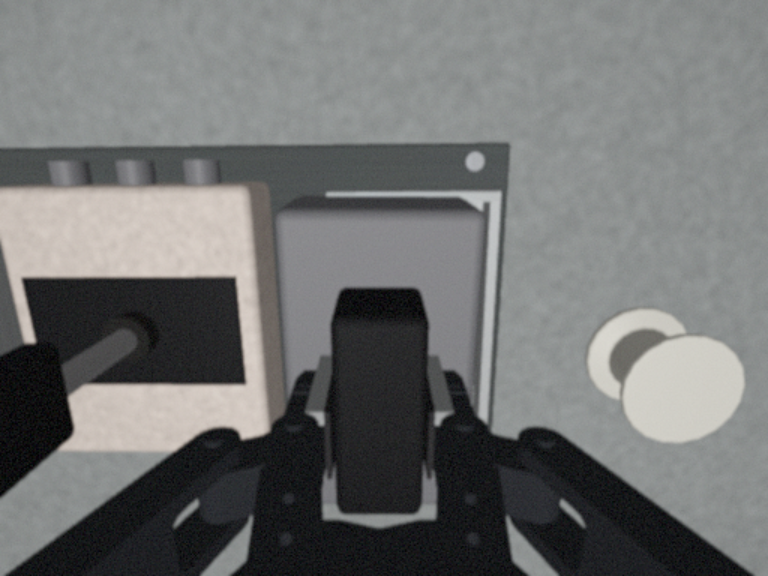

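```bash
python3 -c "
from h import *
c=np.load('cal3.npy',allow_pickle=True).item()
t=np.radians(-7.25);R=np.array([[np.cos(t),-np.sin(t)],[np.sin(t),np.cos(t)]])
P=px2w('wrist',np.array([(510,143),(0,149)])/1.5,.008,c);print('corner',P,'yaw',np.degrees(np.arctan2(*(P[0]-P[1])[[1,0]]))-90)
print('center from corner',P[0][:2]-R@[-.095,.2],' cradle',P[0][:2]-R@[-.095,.2]+R@[0,.145])
Q=px2w('wrist',np.array([(502,191)])/1.5,.033,c);print('cradle from rim corner',Q[0][:2]-R@[-.07,.045])
s=ctrl.get_state();print(s['eef_pos'])
# pack check: top -x corners, z = bottom+.04
e=px2w('wrist',np.array([(277,210),(484,212)])/1.5,.1029-.0206+.04,c);print('pack end',e,np.linalg.norm(e[0]-e[1]))
plan([.5655,.1535,.11],172.8,3,1)"
```

```text
corner [[ 0.48210691  0.22275902  0.008     ]
 [ 0.44575878 -0.06130578  0.008     ]] yaw -7.291781162617781
center from corner [0.55110758 0.01236912]  cradle [0.56940643 0.15620984]
cradle from rim corner [0.568832   0.15744151]
[0.55381009 0.14288222 0.10270099]
pack end [[0.49295829 0.11738163 0.1223    ]
 [0.50268014 0.18396995 0.1223    ]] 0.0672942779204583
[[[-0.0032, 0.004, -0.0027, -0.44, -0.96, -0.23, 1.0],[-0.0033, 0.004, -0.0026, -0.44, -0.96, -0.23, 1.0],[-0.0034, 0.004, -0.0025, -0.44, -0.96, -0.23, 1.0]]]
pos [0.5538 0.1429 0.1027] x-yaw 172.07 tilt [-0.053 -0.016 -0.998] F [ 0.6  -0.21 -4.88] op 0.315 t 7.35 q [ 0.08  0.21  1.88 -0.01  1.11 -1.35]
```

```bash
python3 -c "
from h import *
plan([.569,.156,.11],172.75,4,1)"
```

```text
[[[-0.0032, 0.0037, -0.0021, -0.33, -0.72, -0.16, 1.0],[-0.0032, 0.0037, -0.002, -0.33, -0.72, -0.16, 1.0],[-0.0033, 0.0037, -0.002, -0.33, -0.72, -0.16, 1.0],[-0.0033, 0.0037, -0.0019, -0.33, -0.72, -0.16, 1.0]]]
pos [0.5538 0.1429 0.1027] x-yaw 172.07 tilt [-0.053 -0.016 -0.998] F [ 0.6  -0.21 -4.88] op 0.315 t 7.35 q [ 0.08  0.21  1.88 -0.01  1.11 -1.35]
```

Emit:
{"op": "apply_moves", "data": {
  "moves": [
    [[-0.003, 0.0037, -0.002, -0.3, -0.7, -0.2, 1], [-0.003, 0.0037, -0.002, -0.3, -0.7, -0.2, 1], [-0.003, 0.0037, -0.002, -0.3, -0.7, -0.2, 1], [-0.003, 0.0037, -0.002, -0.3, -0.7, -0.2, 1], [0, 0, 0, 0, 0, 0, 1], [0, 0, 0, 0, 0, 0, 1], [0, 0, 0, 0, 0, 0, 1]]
  ]
}}

```text
time: 8.05
eef_pos: [0.5676, 0.1603, 0.1112]
tcp_rot: [0.059, 0.998, 0.0, 0.002]
contact_force: [0.2, -0.6, -3.7]
opening: 0.315
```

```bash
python3 -c "
from h import *
plan([.569,.156,.07],172.75,3,1)"
```

```text
[[[-0.0006, -0.0014, 0.0137, 0.01, 0.06, 0.18, 1.0],[-0.0006, -0.0014, 0.0137, 0.01, 0.06, 0.18, 1.0],[-0.0006, -0.0014, 0.0137, 0.01, 0.06, 0.18, 1.0]]]
pos [0.5676 0.1603 0.1112] x-yaw 173.28 tilt [ 0.003  0.    -1.   ] F [ 0.2  -0.63 -3.66] op 0.315 t 8.05 q [ 0.1   0.2   1.87 -0.    1.07 -1.35]
```

Emit:
{"op": "apply_moves", "data": {
  "moves": [
    [[0, -0.0014, 0.0135, 0, 0, 0.2, 1], [0, -0.0014, 0.0135, 0, 0, 0.2, 1], [0, -0.0014, 0.0135, 0, 0, 0.2, 1], [0, 0, 0, 0, 0, 0, 1], [0, 0, 0, 0, 0, 0, 1], [0, 0, 0, 0, 0, 0, 1]]
  ]
}}

```text
time: 8.65
eef_pos: [0.5655, 0.1549, 0.0645]
tcp_rot: [0.065, 0.998, -0.0, -0.001]
contact_force: [-0.6, -0.7, -3.3]
opening: 0.316
```

```bash
python3 -c "
from h import *
plan([.569,.156,.045],172.75,2,1)
c=ctrl.get_calibration('wrist');np.save('cal4.npy',c,allow_pickle=True)
cv2.imwrite('pics/w4.png',cv2.resize(ctrl.read_camera('wrist')[:,:,::-1],None,fx=1.5,fy=1.5))"
```

```text
[[[-0.0017, 0.0008, 0.0098, -0.02, -0.05, -0.09, 1.0],[-0.0017, 0.0008, 0.0098, -0.02, -0.05, -0.09, 1.0]]]
pos [0.5655 0.1549 0.0645] x-yaw 172.56 tilt [-0.002 -0.    -1.   ] F [-0.56 -0.67 -3.31] op 0.316 t 8.65 q [ 0.09  0.26  1.9  -0.    0.99 -1.35]
```

View pics/w4.png

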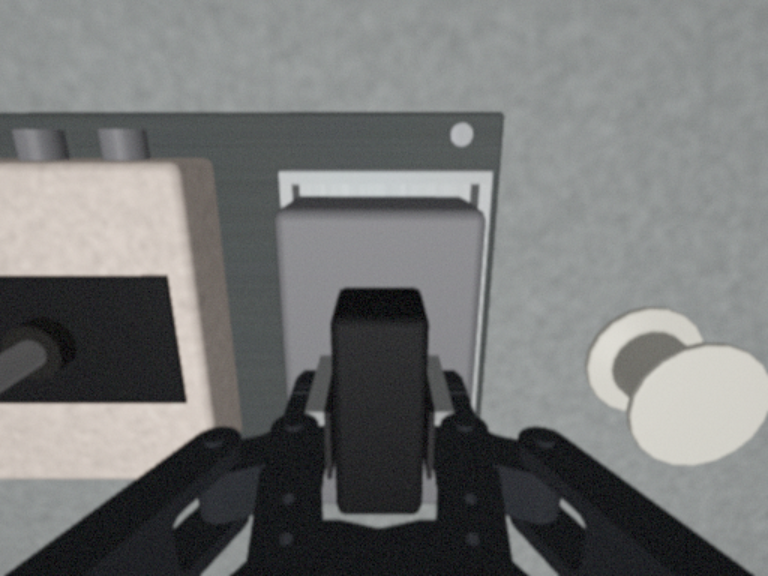

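The view shows the cradle's -x rim with outer corners (278,171) and (493,171), and the pack's top edge from (277,212) to (484,212).

```bash
python3 -c "
from h import *
c=np.load('cal4.npy',allow_pickle=True).item()
Q=px2w('wrist',np.array([(278,171),(493,171)])/1.5,.033,c)
e=px2w('wrist',np.array([(277,212),(484,212)])/1.5,.0645-.0206+.04,c)
ey=lambda a:(a[1]-a[0])/np.linalg.norm(a[1]-a[0])
u=ey(Q)[:2];xv=np.array([u[1],-u[0]])
print('yaws',[np.degrees(np.arctan2(ey(a)[1],ey(a)[0]))-90 for a in(Q,e)],'widths',[np.linalg.norm(a[1]-a[0]) for a in(Q,e)])
C=Q.mean(0)[:2]+.07*xv;P=e.mean(0)[:2]+.06*xv
print('cradle',C,'pack',P,'in cradle x,y',(C-P)@xv,(C-P)@u)
s=ctrl.get_state();print(s['eef_pos'], 'target', s['eef_pos'][:2]+C-P)"
```

```text
yaws [np.float64(-7.439416195866741), np.float64(-7.44028752587414)] widths [np.float64(0.09022668900262083), np.float64(0.0660985531411368)]
cradle [0.56846386 0.15671815] pack [0.56752086 0.15453904] in cradle x,y 0.0006529159017809786 0.002282865474639812
[0.56571683 0.15492015 0.06481368] target [0.56665983 0.15709927]
```

Emit:
{"op": "apply_moves", "data": {
  "moves": [
    [[-0.0012, 0.0011, 0.004, 0, 0, 0, 1], [-0.0012, 0.0011, 0.006, 0, 0, 0, 1], [0, 0, 0.007, 0, 0, 0, 1], [0, 0, 0, 0, 0, 0, 1], [0, 0, 0, 0, 0, 0, 1], [0, 0, 0, 0, 0, 0, 1]]
  ]
}}

```text
time: 9.3
eef_pos: [0.5699, 0.1574, 0.0478]
tcp_rot: [0.065, 0.998, 0.0, 0.001]
contact_force: [0.5, -0.2, -2.9]
opening: 0.315
```

```bash
python3 -c "
from h import *
plan([.568,.157,.0336],172.6,3,1)"
```

```text
[[[0.0006, -0.0002, 0.0047, 0.0, 0.04, -0.01, 1.0],[0.0006, -0.0002, 0.0047, 0.0, 0.04, -0.01, 1.0],[0.0006, -0.0002, 0.0047, 0.0, 0.04, -0.01, 1.0]]]
pos [0.5699 0.1574 0.0478] x-yaw 172.58 tilt [ 0.002  0.    -1.   ] F [ 0.53 -0.18 -2.87] op 0.315 t 9.3 q [ 0.1   0.29  1.9  -0.    0.96 -1.34]
```

Emit:
{"op": "apply_moves", "data": {
  "moves": [
    [[0.001, 0, 0.005, 0, 0, 0, 1], [0.0005, 0, 0.005, 0, 0, 0, 1], [0, 0, 0.003, 0, 0, 0, 1], [0, 0, 0, 0, 0, 0, 1], [0, 0, 0, 0, 0, 0, 1]]
  ]
}}

```text
time: 9.8
eef_pos: [0.5684, 0.1575, 0.0339]
tcp_rot: [0.065, 0.998, 0.0, 0.001]
contact_force: [0.1, -1.1, -3.8]
opening: 0.316
```

```bash
python3 -c "
from h import *
plan([.568,.157,.0336],172.6,1,1)"
```

```text
[[[0.0003, -0.0006, 0.0003, 0.02, 0.14, -0.01, 1.0]]]
pos [0.5684 0.1575 0.0339] x-yaw 172.59 tilt [ 0.002 -0.    -1.   ] F [ 0.1  -1.12 -3.81] op 0.316 t 9.8 q [ 0.1   0.3   1.9  -0.    0.93 -1.34]
```

Emit:
{"op": "apply_moves", "data": {
  "moves": [
    [[0, 0, 0.002, 0, 0, 0, 1], [0, 0, 0.002, 0, 0, 0, 1], [0, 0, 0, 0, 0, 0, 1], [0, 0, 0, 0, 0, 0, 1]]
  ]
}}

```text
time: 10.2
eef_pos: [0.5693, 0.1577, 0.0347]
tcp_rot: [0.064, 0.998, -0.0, 0.001]
contact_force: [-0.2, -0.4, -3.1]
opening: 0.317
```

```bash
python3 -c "
from h import *
plan([.568,.157,.0336],172.6,1,1)"
```

```text
[[[0.0012, -0.0009, 0.0011, -0.02, 0.12, 0.01, 1.0]]]
pos [0.5693 0.1577 0.0347] x-yaw 172.61 tilt [ 0.002 -0.001 -1.   ] F [-0.16 -0.4  -3.1 ] op 0.317 t 10.2 q [ 0.1   0.31  1.9  -0.    0.93 -1.34]
```

Emit:
{"op": "apply_moves", "data": {
  "moves": [
    [[0.0005, 0, 0.003, 0, 0, 0, 1], [0, 0, 0.003, 0, 0, 0, 1], [0, 0, 0, 0, 0, 0, 1], [0, 0, 0, 0, 0, 0, 1], [0, 0, 0, 0, 0, 0, 1]]
  ]
}}

```text
time: 10.7
eef_pos: [0.5702, 0.1579, 0.0337]
tcp_rot: [0.064, 0.998, -0.0, 0.001]
contact_force: [0.2, -0.2, -2.6]
opening: 0.314
```

```bash
python3 -c "
from h import *
plan([.568,.157,.0336],172.6,1,1)"
```

```text
[[[0.0021, -0.0012, 0.0001, -0.04, 0.12, 0.03, 1.0]]]
pos [0.5702 0.1579 0.0337] x-yaw 172.63 tilt [ 0.002 -0.001 -1.   ] F [ 0.2  -0.22 -2.6 ] op 0.314 t 10.7 q [ 0.1   0.31  1.9  -0.    0.93 -1.34]
```

Emit:
{"op": "apply_moves", "data": {
  "moves": [
    [[0.001, 0, 0.003, 0, 0, 0, 1], [0.001, 0, 0.003, 0, 0, 0, 1], [0, 0, 0.003, 0, 0, 0, 1], [0, 0, 0.002, 0, 0, 0, 1], [0, 0, 0, 0, 0, 0, 1]]
  ]
}}

```text
time: 11.2
eef_pos: [0.5704, 0.1579, 0.034]
tcp_rot: [0.064, 0.998, -0.001, -0.0]
contact_force: [-0.8, -1.0, -3.6]
opening: 0.316
```

```bash
python3 -c "
from h import *
plan([.568,.157,.0336],172.6,1,1)"
```

```text
[[[0.0022, -0.0012, 0.0004, -0.15, -0.0, 0.04, 1.0]]]
pos [0.5704 0.1579 0.034 ] x-yaw 172.64 tilt [-0.    -0.003 -1.   ] F [-0.85 -1.   -3.65] op 0.316 t 11.2 q [ 0.1   0.31  1.9  -0.    0.93 -1.34]
```

z stays at 0.034 against the 0.0336 expected, despite 11 mm of commanded descent, so the pack is on the floor. Releasing and rising straight up.

Emit:
{"op": "apply_moves", "data": {
  "moves": [
    [[0, 0, 0, 0, 0, 0, 0.2], [0, 0, 0, 0, 0, 0, 0], [0, 0, 0, 0, 0, 0, -0.4], [0, 0, 0, 0, 0, 0, -0.4], [0, 0, 0, 0, 0, 0, -0.4], [0, 0, -0.01, 0, 0, 0, -0.4], [0, 0, -0.03, 0, 0, 0, -0.4], [0, 0, -0.04, 0, 0, 0, -0.4], [0, 0, -0.04, 0, 0, 0, -0.4], [0, 0, -0.04, 0, 0, 0, -0.4], [0, 0, 0, 0, 0, 0, -0.4], [0, 0, 0, 0, 0, 0, -0.4]]
  ]
}}

```text
time: 12.4
eef_pos: [0.5711, 0.1584, 0.203]
tcp_rot: [0.064, 0.998, -0.001, 0.002]
contact_force: [-0.1, 0.2, -0.2]
opening: 0.696
```

```bash
python3 -c "
from h import *
c=ctrl.get_calibration('wrist');np.save('cal5.npy',c,allow_pickle=True)
a=ctrl.read_camera('wrist')[:,:,::-1]
cv2.imwrite('pics/w5.png',cv2.resize(a,None,fx=1.5,fy=1.5))
plan([.568,.157,.19],172.6,1,1)"
```

```text
[[[0.0036, -0.0019, 0.0137, -0.07, 0.28, 0.03, 1.0]]]
pos [0.5717 0.1584 0.2037] x-yaw 172.63 tilt [ 0.005 -0.002 -1.   ] F [0.64 0.26 0.98] op 0.703 t 12.45 q [ 0.1   0.11  1.79 -0.    1.24 -1.34]
```

View pics/w5.png

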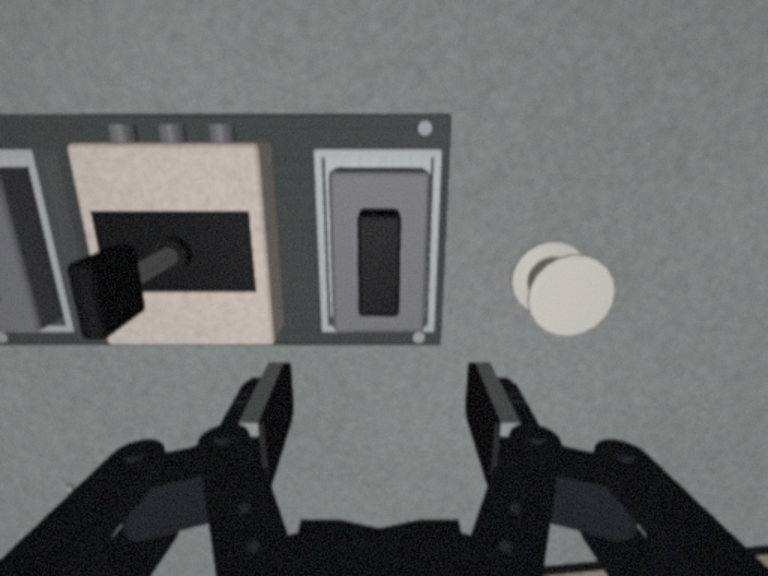

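The pack is released and lies inside the walls. Its top face runs (331,169) to (430,331), and the rim outer corners are (315,150) and (442,150) at one end and (435,333) and (321,333) at the other. I'll check it in numbers.

```bash
python3 -c "
from h import *
c=np.load('cal5.npy',allow_pickle=True).item()
Q=px2w('wrist',np.array([(315,150),(442,150),(436,333),(321,333)])/1.5,.033,c)
for z in (.053,.06):
  e=px2w('wrist',np.array([(331,169),(432,169),(427,331),(333,331)])/1.5,z,c)
  C=Q.mean(0)[:2];P=e.mean(0)[:2];t=np.radians(-7.4);R=np.array([[np.cos(t),-np.sin(t)],[np.sin(t),np.cos(t)]])
  print(C,P,'pack in cradle',R.T@(P-C),[np.linalg.norm(a[i]-a[i-1]).round(4) for a in (Q,e) for i in range(4)])
x=e[3]-e[0];print('pack yaw',np.degrees(np.arctan2(x[1],x[0])))
O=C-R@[0,.145];print('tester',O,'paddle +y/-y face',O+R@[0,.007],O-R@[0,.007])
s=ctrl.get_state()
plan([*(O-R@[0,.05]),.24],172.6,7,1)"
```

```text
[0.56972872 0.15753159] [0.5704383  0.15905777] pack in cradle [0.00050711 0.00160486] [np.float64(0.141), np.float64(0.0897), np.float64(0.141), np.float64(0.0926), np.float64(0.1187), np.float64(0.0679), np.float64(0.1186), np.float64(0.071)]
[0.56972872 0.15753159] [0.56865944 0.15926257] pack in cradle [-0.00128331  0.00157884] [np.float64(0.141), np.float64(0.0897), np.float64(0.141), np.float64(0.0926), np.float64(0.116), np.float64(0.0664), np.float64(0.116), np.float64(0.0694)]
pack yaw -8.560977268632701
tester [0.55105336 0.01373927] paddle +y/-y face [0.55195493 0.02068097] [0.55015179 0.00679757]
[[[0.0003, -0.028, -0.0051, -0.01, 0.04, 0.0, 1.0],[0.0003, -0.028, -0.0051, -0.01, 0.04, 0.0, 1.0],[0.0003, -0.028, -0.0052, -0.01, 0.04, 0.0, 1.0],[0.0003, -0.028, -0.0052, -0.01, 0.04, 0.0, 1.0],[0.0003, -0.028, -0.0052, -0.01, 0.04, 0.0, 1.0],[0.0003, -0.028, -0.0052, -0.01, 0.04, 0.0, 1.0],[0.0003, -0.028, -0.0052, -0.01, 0.04, 0.0, 1.0]]]
pos [0.5717 0.1584 0.2037] x-yaw 172.63 tilt [ 0.005 -0.002 -1.   ] F [0.64 0.26 0.98] op 0.703 t 12.45 q [ 0.1   0.11  1.79 -0.    1.24 -1.34]
```

The pack is centred within about 2 mm and its yaw is within about 1°. Next I cross high over the lever to its -y side with the fingers shut. The left cradle is at +y, so the lever gets pushed towards +y.

Emit:
{"op": "apply_moves", "data": {
  "moves": [
    [[0, 0, -0.02, 0, 0, 0, 1], [0, -0.02, -0.02, 0, 0, 0, 1], [0, -0.028, -0.006, 0, 0, 0, 1], [0, -0.028, -0.006, 0, 0, 0, 1], [0, -0.028, -0.006, 0, 0, 0, 1], [0, -0.028, -0.005, 0, 0, 0, 1], [0, -0.028, -0.005, 0, 0, 0, 1], [0, -0.028, -0.005, 0, 0, 0, 1], [0, -0.014, 0, 0, 0, 0, 1], [0, 0, 0, 0, 0, 0, 1], [0, 0, 0, 0, 0, 0, 1], [0, 0, 0, 0, 0, 0, 1]]
  ]
}}

```text
time: 13.65
eef_pos: [0.5379, -0.0461, 0.262]
tcp_rot: [0.063, 0.998, 0.001, -0.013]
contact_force: [-0.8, 0.5, 0.3]
opening: -0.003
```

```bash
cat >> h.py <<'E'
O=np.array([.55105,.01374]);_t=np.radians(-7.4);RT=np.array([[np.cos(_t),-np.sin(_t)],[np.sin(_t),np.cos(_t)]])
def rel():
    s=ctrl.get_state();print("tool in tester xy",(RT.T@(s["eef_pos"][:2]-O)).round(4),"z",s["eef_pos"][2].round(4),"Fxy tester",(RT.T@s["contact_force"][:2]).round(2))
E
python3 -c "
from h import *
rel();plan([*(O+RT@[0,-.055]),.105],172.6,6,1)"
```

```text
tool in tester xy [-0.0054 -0.061 ] z 0.262 Fxy tester [-0.82  0.42]
[[[-0.0016, 0.001, 0.0261, -0.01, -0.24, 0.03, 1.0],[-0.0014, 0.001, 0.0261, -0.01, -0.24, 0.03, 1.0],[-0.0013, 0.001, 0.0262, -0.01, -0.24, 0.03, 1.0],[-0.0012, 0.001, 0.0262, -0.01, -0.24, 0.03, 1.0],[-0.0011, 0.001, 0.0262, -0.01, -0.24, 0.03, 1.0],[-0.001, 0.001, 0.0262, -0.01, -0.24, 0.03, 1.0]]]
pos [ 0.5379 -0.0461  0.262 ] x-yaw 172.8 tilt [-0.025  0.003 -1.   ] F [-0.76  0.53  0.31] op -0.003 t 13.65 q [-0.27 -0.04  1.83 -0.    1.37 -1.72]
```

Emit:
{"op": "apply_moves", "data": {
  "moves": [
    [[-0.001, 0, 0.026, 0, -0.2, 0, 1], [-0.001, 0, 0.026, 0, -0.2, 0, 1], [-0.001, 0, 0.026, 0, -0.2, 0, 1], [-0.001, 0, 0.026, 0, -0.2, 0, 1], [-0.001, 0, 0.026, 0, -0.2, 0, 1], [-0.001, 0, 0.02, 0, 0, 0, 1], [0, 0, 0, 0, 0, 0, 1], [0, 0, 0, 0, 0, 0, 1]]
  ]
}}

```text
time: 14.45
eef_pos: [0.5431, -0.0366, 0.1067]
tcp_rot: [0.056, 0.998, 0.001, -0.003]
contact_force: [-0.8, 0.6, 1.3]
opening: -0.0
```

```bash
python3 -c "
from h import *
rel();plan([*(O+RT@[0,-.045]),.105],172.6,4,1)
im=ctrl.read_camera('side')[:,:,::-1]
cv2.imwrite('pics/s4.png',cv2.resize(im[110:240,230:370],None,fx=4.3,fy=4.3,interpolation=cv2.INTER_CUBIC))
"
```

```text
tool in tester xy [-0.0014 -0.0509] z 0.1067 Fxy tester [-0.82  0.46]
[[[-0.0004, 0.0015, 0.0004, 0.03, -0.08, 0.23, 1.0],[-0.0004, 0.0015, 0.0004, 0.03, -0.08, 0.23, 1.0],[-0.0004, 0.0015, 0.0004, 0.03, -0.08, 0.23, 1.0],[-0.0004, 0.0015, 0.0004, 0.03, -0.08, 0.23, 1.0]]]
pos [ 0.5431 -0.0366  0.1067] x-yaw 173.53 tilt [-0.006  0.003 -1.   ] F [-0.76  0.56  1.31] op -0.0 t 14.45 q [-0.25  0.11  1.98  0.    1.06 -1.71]
```

View pics/s4.png

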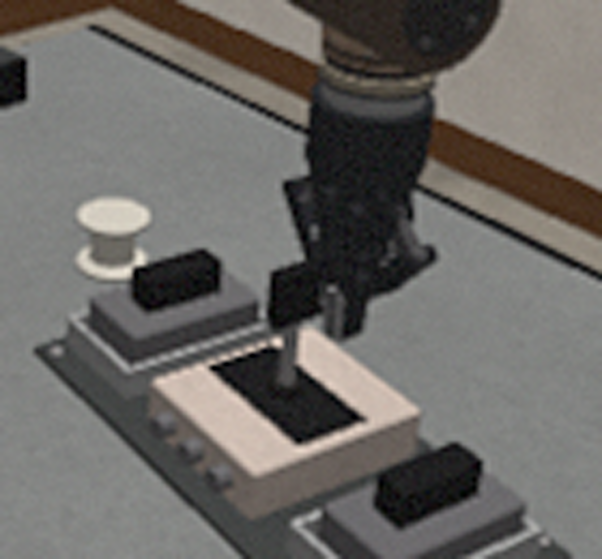

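The shut fingers, bottom at about (347,333), stand on the -y side of the upright paddle (295,295). The spread knuckles come close over the paddle top, so I'll back off a little and turn the hand 90° to push with the narrow side.

Emit:
{"op": "apply_moves", "data": {
  "moves": [
    [[0, -0.02, -0.01, 0, 0, 0, 1], [0, 0, -0.01, 0, 0, 8.2, 1], [0, 0, 0, 0, 0, 8.2, 1], [0, 0, 0, 0, 0, 8.2, 1], [0, 0, 0, 0, 0, 8.2, 1], [0, 0, 0, 0, 0, 8.2, 1], [0, 0, 0, 0, 0, 8.2, 1], [0, 0, 0, 0, 0, 8.2, 1], [0, 0, 0, 0, 0, 8.2, 1], [0, 0, 0, 0, 0, 8.2, 1], [0, 0, 0, 0, 0, 8.2, 1], [0, 0, 0, 0, 0, 8.2, 1]]
  ]
}}

```text
time: 15.7
eef_pos: [0.553, -0.057, 0.1513]
tcp_rot: [0.766, 0.642, 0.009, 0.012]
contact_force: [-0.2, -0.6, 0.7]
opening: 0.001
```

```bash
python3 -c "
from h import *
rel();plan([*(O+RT@[0,-.04]),.105],82.6,4,1)
"
```

```text
tool in tester xy [ 0.011  -0.0699] z 0.1513 Fxy tester [-0.16 -0.65]
[[[0.0073, -0.0035, 0.0115, 0.44, 0.03, -0.67, 1.0],[0.0074, -0.0033, 0.0115, 0.44, 0.03, -0.67, 1.0],[0.0074, -0.0031, 0.0115, 0.44, 0.03, -0.67, 1.0],[0.0074, -0.0029, 0.0116, 0.44, 0.03, -0.67, 1.0]]]
pos [ 0.553  -0.057   0.1513] x-yaw 79.91 tilt [ 0.03  -0.007 -1.   ] F [-0.24 -0.63  0.66] op 0.001 t 15.7 q [-0.29  0.06  1.94  0.    1.1  -0.11]
```

Emit:
{"op": "apply_moves", "data": {
  "moves": [
    [[0.005, -0.0035, 0.0115, 0.4, 0, -0.7, 1], [0.007, -0.0033, 0.0115, 0.4, 0, -0.7, 1], [0.007, -0.003, 0.0115, 0.4, 0, -0.7, 1], [0.005, -0.003, 0.0115, 0.4, 0, -0.7, 1], [0, 0, 0, 0, 0, 0, 1], [0, 0, 0, 0, 0, 0, 1], [0, 0, 0, 0, 0, 0, 1]]
  ]
}}

```text
time: 16.4
eef_pos: [0.5452, -0.0282, 0.1033]
tcp_rot: [0.746, 0.666, 0.0, 0.002]
contact_force: [-0.7, -0.0, 0.0]
opening: 0.0
```

```bash
python3 -c "
from h import *
rel();plan([*(O+RT@[0,.0]),.105],82.6,6,1)
"
```

```text
tool in tester xy [-0.0004 -0.0424] z 0.1033 Fxy tester [-0.69 -0.13]
[[[0.0071, 0.0002, -0.0003, 0.04, 0.03, 0.16, 1.0],[0.0071, 0.0002, -0.0003, 0.04, 0.03, 0.16, 1.0],[0.0071, 0.0001, -0.0003, 0.04, 0.03, 0.16, 1.0],[0.0071, 0.0001, -0.0003, 0.04, 0.03, 0.16, 1.0],[0.0071, 0.0001, -0.0003, 0.04, 0.03, 0.16, 1.0],[0.0071, 0.0001, -0.0003, 0.04, 0.03, 0.16, 1.0]]]
pos [ 0.5452 -0.0282  0.1033] x-yaw 83.55 tilt [ 0.003 -0.003 -1.   ] F [-0.71 -0.04  0.03] op 0.0 t 16.4 q [-0.24  0.12  1.98 -0.    1.04 -0.12]
```

Pushing gently to y ≈ 0, then checking the force.

Emit:
{"op": "apply_moves", "data": {
  "moves": [
    [[0.006, 0, 0, 0, 0, 0, 1], [0.006, 0, 0, 0, 0, 0, 1], [0.006, 0, 0, 0, 0, 0, 1], [0.006, 0, 0, 0, 0, 0, 1], [0.006, 0, 0, 0, 0, 0, 1], [0.006, 0, 0, 0, 0, 0, 1], [0.006, 0, 0, 0, 0, 0, 1], [0.003, 0, 0, 0, 0, 0, 1]]
  ]
}}

```text
time: 17.2
eef_pos: [0.5518, 0.0178, 0.1045]
tcp_rot: [0.746, 0.666, -0.0, 0.005]
contact_force: [-0.3, -3.2, -1.3]
opening: 0.003
```

```bash
python3 -c "
from h import *
rel();plan([*(O+RT@[0,.015]),.105],82.6,3,1)
"
```

```text
tool in tester xy [0.0002 0.0041] z 0.1045 Fxy tester [ 0.09 -3.2 ]
[[[0.0036, 0.0, -0.0002, 0.14, 0.14, 0.33, 1.0],[0.0036, -0.0, -0.0002, 0.14, 0.14, 0.33, 1.0],[0.0036, -0.0, -0.0002, 0.14, 0.14, 0.33, 1.0]]]
pos [0.5518 0.0178 0.1045] x-yaw 83.58 tilt [ 0.006 -0.008 -1.   ] F [-0.32 -3.19 -1.29] op 0.003 t 17.2 q [-0.15  0.13  1.97 -0.01  1.04 -0.03]
```

The force of about 3.3 N implies θ≈0.32, and the geometry gives about 0.30, so the two agree. Pushing 14 mm further and holding.

Emit:
{"op": "apply_moves", "data": {
  "moves": [
    [[0.005, 0, 0, 0, 0, 0, 1], [0.005, 0, 0, 0, 0, 0, 1], [0.005, 0, 0, 0, 0, 0, 1], [0.002, 0, 0, 0, 0, 0, 1], [0, 0, 0, 0, 0, 0, 1]]
  ]
}}

```text
time: 17.7
eef_pos: [0.5532, 0.0338, 0.1037]
tcp_rot: [0.745, 0.667, -0.003, 0.006]
contact_force: [-0.6, -4.0, 0.0]
opening: 0.002
```

```bash
python3 -c "
from h import *
for i in range(3): 
  rel(); im=ctrl.read_camera('side')[:,:,::-1]
rel()
cv2.imwrite('pics/s5.png',cv2.resize(im[110:240,230:370],None,fx=4.3,fy=4.3,interpolation=cv2.INTER_CUBIC))
"
```

```text
tool in tester xy [-0.0005  0.0202] z 0.1037 Fxy tester [-0.05 -4.01]
tool in tester xy [-0.0005  0.0201] z 0.1038 Fxy tester [ 0.46 -4.28]
tool in tester xy [-0.0005  0.0201] z 0.1038 Fxy tester [ 0.18 -4.74]
tool in tester xy [-0.0005  0.02  ] z 0.1038 Fxy tester [-0.85 -4.64]
```

View pics/s5.png

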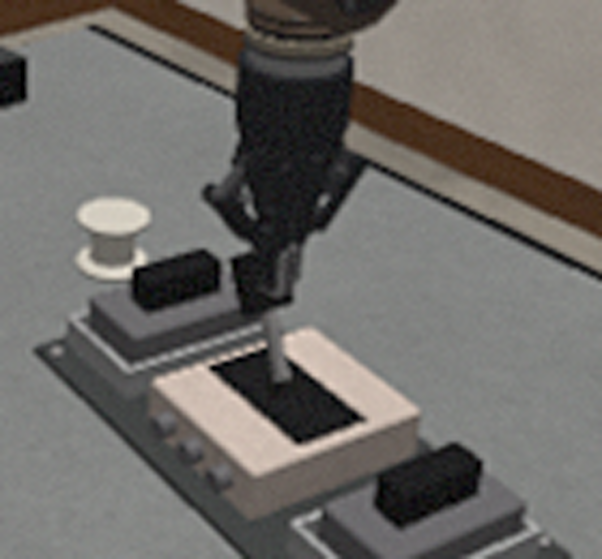

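The lever leans clearly towards the newly loaded cradle, with the paddle at about (262,285). Force gives θ≈0.45–0.5 and geometry about 0.49. Holding it for more than 1 s.

Emit:
{"op": "apply_moves", "data": {
  "moves": [
    [[0.001, 0, 0, 0, 0, 0, 1], [0.0005, 0, 0, 0, 0, 0, 1], [0.0005, 0, 0, 0, 0, 0, 1], [0.0005, 0, 0, 0, 0, 0, 1], [0.0005, 0, 0, 0, 0, 0, 1], [0.0005, 0, 0, 0, 0, 0, 1], [0.0005, 0, 0, 0, 0, 0, 1], [0.0005, 0, 0, 0, 0, 0, 1], [0.0005, 0, 0, 0, 0, 0, 1], [0.0005, 0, 0, 0, 0, 0, 1], [0.0005, 0, 0, 0, 0, 0, 1], [0.0005, 0, 0, 0, 0, 0, 1]]
  ]
}}

```text
time: 19.05
eef_pos: [0.5533, 0.0353, 0.1034]
tcp_rot: [0.746, 0.666, -0.006, 0.008]
contact_force: [-0.7, -5.6, -1.6]
opening: -0.001
```

```bash
python3 -c "
from h import *
rel()"
```

```text
tool in tester xy [-0.0006  0.0216] z 0.1034 Fxy tester [ 0.02 -5.63]
```

It has been held for over 1.3 s at about 0.5 rad. Now easing back at roughly 0.5 rad/s.

Emit:
{"op": "apply_moves", "data": {
  "moves": [
    [[-0.002, 0, 0, 0, 0, 0, 1], [-0.003, 0, 0, 0, 0, 0, 1], [-0.004, 0, 0, 0, 0, 0, 1], [-0.004, 0, 0, 0, 0, 0, 1], [-0.004, 0, 0, 0, 0, 0, 1], [-0.004, 0, 0, 0, 0, 0, 1], [-0.004, 0, 0, 0, 0, 0, 1], [-0.004, 0, 0, 0, 0, 0, 1], [-0.004, 0, 0, 0, 0, 0, 1], [-0.004, 0, 0, 0, 0, 0, 1], [-0.004, 0, 0, 0, 0, 0, 1], [-0.004, 0, 0, 0, 0, 0, 1]]
  ]
}}

```text
time: 20.25
eef_pos: [0.549, -0.0096, 0.1056]
tcp_rot: [0.747, 0.665, -0.002, 0.006]
contact_force: [-0.8, 0.2, 1.0]
opening: -0.0
```

```bash
python3 -c "
from h import *
rel()"
```

```text
tool in tester xy [ 0.0009 -0.0234] z 0.1056 Fxy tester [-0.8  0.1]
```

Contact is gone at y = -0.023, which matches the lever being upright (the paddle face meets the finger at -0.018). Backing off further and rising.

Emit:
{"op": "apply_moves", "data": {
  "moves": [
    [[-0.008, 0, 0, 0, 0, 0, 1], [-0.012, 0, 0, 0, 0, 0, 1], [-0.01, 0, -0.01, 0, 0, 0, 1], [0, 0, -0.03, 0, 0, 0, 1], [0, 0, -0.03, 0, 0, 0, 1], [0, 0, -0.03, 0, 0, 0, 1], [0, 0, -0.03, 0, 0, 0, 1], [0, 0, 0, 0, 0, 0, 1], [0, 0, 0, 0, 0, 0, 1], [0, 0, 0, 0, 0, 0, 1], [0, 0, 0, 0, 0, 0, 1]]
  ]
}}

```text
time: 21.35
eef_pos: [0.5425, -0.0458, 0.2425]
tcp_rot: [0.748, 0.663, -0.002, 0.005]
contact_force: [-0.7, -0.9, -0.0]
opening: 0.002
```

Run:
```python
from h import *
rel();print(ctrl.get_state()['dq'].round(3))
a=cv2.cvtColor(cv2.imread('pics/s4.png'),cv2.COLOR_BGR2GRAY)
im=ctrl.read_camera('side')[:,:,::-1];cv2.imwrite('pics/s6.png',im)
b=cv2.cvtColor(cv2.resize(im[110:240,230:370],None,fx=4.3,fy=4.3,interpolation=cv2.INTER_CUBIC),cv2.COLOR_BGR2GRAY)
def match(x0,y0,x1,y1):
    T=a[y0:y1,x0:x1];m=cv2.matchTemplate(b[y0-25:y1+25,x0-25:x1+25],T,cv2.TM_CCOEFF_NORMED);_,v,_,l=cv2.minMaxLoc(m);return np.array(l)-25,round(v,3)
for n,r in dict(pack=(125,245,265,360),full=(340,440,520,540),spool=(65,190,160,285),lever=(262,262,318,400),stem=(270,320,312,400)).items(): print(n,match(*r))
s0=cv2.imread('pics/side0.png')
for n,(x0,y0,x1,y1) in dict(meter=(340,280,410,355),full=(300,208,362,255),spool=(243,150,270,178),lever=(288,166,310,206)).items():
    T=s0[y0:y1,x0:x1];m=cv2.matchTemplate(im[y0-8:y1+8,x0-8:x1+8].copy(),T,cv2.TM_CCOEFF_NORMED);_,v,_,l=cv2.minMaxLoc(m);print('vs start',n,np.array(l)-8,round(v,3))
```

```text
tool in tester xy [-0.0008 -0.0601] z 0.2425 Fxy tester [-0.62 -0.94]
[-0.005  0.005  0.009  0.002 -0.001 -0.003]
pack (array([0, 0]), 0.997)
full (array([0, 0]), 0.997)
spool (array([0, 0]), 0.999)
lever (array([0, 0]), 0.996)
stem (array([0, 0]), 0.997)
vs start meter [0 0] 0.997
vs start full [0 0] 0.996
vs start spool [0 0] 0.711
vs start lever [0 0] 0.988
```

```bash
python3 -c "
from plant import ctrl
print(ctrl.sign_off())"
```

```text
the job is handed in; nothing more can be done
None
```

The job is done and handed in at about 21 s of the 54 s allowed. I set the spare grey pack into the empty left (+y) cradle and released it. I then pushed the lever towards that cradle to about 0.5 rad, held it for over 1.3 s, and eased it back at about 0.5 rad/s.

**Last checks**
- **Pack:** it measured within about 2 mm of the cradle centre and about 1° in yaw. It did not shift in the side view while I worked the lever.
- **Seating depth:** the reading on the floor was within 1 mm of what I expected. The wrist force never clearly dropped during the last few millimetres of lowering, so I judged it seated because the descent stopped.
- **Lever:** it is back at its upright place in the side view, and nothing is touching the arm.
- **Bystanders:** the loaded pack and the multimeter match the first side picture with no shift.

**What disagreed or went wrong**
- **First grip missed:** the fingers closed above the rib because the reported tool height reads about 20 mm below the real fingertips. I corrected for this after a side view; the pack had not moved.
- **Camera positions:** the top and wrist cameras differed by about 4–5 mm, and I used the wrist camera.
- **Spool match:** comparing the spool with the first side picture gave zero shift but a weak match (0.71). I put that down to the pack now showing in the same patch, and a later comparison matched at 0.999.

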